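# Turn the rocking whisk stand until it sits steady

### The arm

A 6-joint arm with a two-finger parallel gripper is mounted at the origin on the work surface. World frame = base frame: x ahead of the robot, y to its left, z up, the work surface at z = 0. Lengths are in m, angles in degrees, forces in N, time in s.
With the tool pointing down it reaches from about 0.35 to 0.975 m from the base axis. Payload 17.4 kg.
Tool frame: the origin (TCP) lies midway between the tips of the shut fingers; the grasp point (between the pads) lies 19 mm behind it; z points along the fingers, y is the direction in which the jaws open and shut (so a half turn about z gives the same grasp; the last joint's range is limited). The gripper opens to 85 mm and grips with 20 to 120 N. Pads are 22 mm wide; open, the fingers measure 114 mm over their backs; the gripper's body (76 mm by 85 mm) begins 54 mm behind the grasp point. The pads swing forward as they close: fully open they stand 13 mm farther back than shut.
Start: joints at [63.323, 6.646, 82.598, -0, 90.757, -2.166], TCP at [0.28, 0.614, 0.231] pointing down, gripper open.
Joint ranges: [-162.19, 162.19], [-47.58, 125.68], [4.15, 143.07], [-65.23, 245.23], [0.69, 171.88], [-170.13, 170.13]. Speed limits (degrees/s): [108.29, 108.29, 127.2, 180, 180, 180].

### API

Orientations are given as a 3x3 rotation matrix whose columns are the frame's x, y, z axes.
In Python, from plant import move_to, line_to, move_joints, move_gripper, dwell, ik, snapshot, MotionError, close_job, get_clock, get_q, get_joint_velocities, get_joint_efforts, get_tcp_pos, get_tool_rot, get_ft_force, get_ft_torque, get_width gives the robot as it stands. The module is installed in compiled form; this text tells all that it offers. Calls block until the motion is done:
- move_to(position, orientation): joint-space move of the TCP to a pose.
- line_to(position, orientation=None, v=0.15): straight line of the TCP; orientation=None keeps the orientation; v is the mean speed in m/s.
- move_joints(angles): joint-space move.
- move_gripper(opening, f_grip=None): finger opening in m; f_grip is the grip in N (None keeps the last); returns when the fingers have stopped.
- dwell(seconds).
- ik(position, orientation): joint angles nearest the present ones, or None.
- snapshot(name): name is "scene" or "top" or "wrist"; returns a dict with "pixels" (480x640x3 uint8, red, green, blue), "z_map" (480x640 float32, m along the optical axis (not along the pixel's ray), 0 where there is no reading), "fx", "fy", "cx", "cy" (pixels), "k1" (the pictures are not rectified: a ray, as slopes to the right and down, at radius r is drawn at 1 + k1 r^2 times it, then the intrinsics apply), "R" (3x3) and "t" (3): a world point X has camera coordinates R X + t; the wrist camera has in their place "hand_eye" (4x4, takes a point from camera to tool coordinates, whose origin is the TCP and whose axes are the flange's). Camera axes: x right, y down, z forward; pixel columns grow to the right and rows downward; lengths in m; the calibration is good to about 2 mm. A picture is of the moment at which its call begins: read the wrist's pose just before it.
A pose or a line that the arm cannot do raises MotionError and nothing moves.
- close_job(): hands the job in, once; it reports no verdict.
Readings, each from a call of its own:
- get_clock(): time.
- get_q(): joint angles.
- get_joint_velocities(): joint speeds.
- get_joint_efforts(): joint torques, N m.
- get_tcp_pos(): TCP position.
- get_tool_rot(): TCP orientation.
- get_ft_force(): force on the tool from outside, world axes, zero at the start.
- get_ft_torque(): the same for the moment, N m.
- get_width(): finger opening in m.
Only numpy, scipy, OpenCV 4.12 (cv2) and the standard library are available. Lean on these libraries where they do the work, as an engineer would, in place of code of your own. Each camera call takes 0.05 s, during which the arm holds its last target.

### The job

The dark wooden whisk stand rocks because one of its four feet is perched on the red raised bar of the round board. Turn it on the board by about an eighth of a turn, without lifting it clear, so that the red bar lies midway between two feet and all four feet rest on the wood near the middle of the board. Leave it standing there by itself, and do not disturb the pale stand of the same shape or the beige bowl.

Things in the scene. Friction and masses are not known exactly. Their poses are not given: they have to be found in the camera images.
- stand: Dark wooden stand, 0.26 kg. Four arms along its own +-x, +-y (tops 28 mm above the soles, ends 58 mm out), each on a brass foot of 14 mm diameter 48 mm from the axis. Above them a waist, then a round bulb to grip: 44 mm belt 68 to 102 mm above the soles, top at 116. Origin on the axis at sole level, z up the axis. Starts tilted about 5 degrees, one arm roughly over the bar, that foot on it.
- board_top (a point): Centre of the upper face of the round pale ash board (180 mm across, 12 mm thick, fixed to the table). One red bar, 24 mm wide, 7 mm high above this face, runs along this frame's +x from 24 to 86 mm from the centre; the rest is flat. z up. The dark stand is about centred on it.
- pale_stand: White ceramic stand of just the same shape and size as the dark one, with steel feet, standing steady on the table: not to be disturbed. Origin on its axis at the level of the soles.
- bowl: Beige open bowl, 116 mm across the rim, 72 mm high, loose on the table: not to be disturbed. Origin at the centre of its underside.
Things that resemble listed ones, but are neither listed nor needed, are in the scene too. What is meant by the part that bears board_top is not purple, and is the larger of those in its own colour.

How it is judged:
By the outcome, as a careful person would: the job done as asked, in the order asked, and still so for the second after the job is handed in, with the robot touching nothing.
It also fails if it takes over 35 s, if anything falls off the work surface, if the arm or the gripper's body presses on something with over 40 N, if the wrist force passes 120 N, or if a joint passes its speed limit or range.

## Working session

There is one attempt and no reset: what is moved stays moved. The work goes in short steps, each a Python script; the robot and the scene stay as the last script left them, time stands still between calls to the robot, and variables do not carry over. Pictures are saved under pics/ and viewed, and the job is handed in when it is done.

```bash
mkdir -p pics; ls; cat > h.py <<'E'
import numpy as np, cv2, pickle
from plant import *
def take(n):
    p=get_tcp_pos();R=get_tool_rot()
    s=snapshot(n)
    s['tcp']=np.array(p);s['rot']=np.array(R)
    return s
def save(n,f):
    s=take(n); pickle.dump(s,open(f'pics/{f}.pkl','wb')); cv2.imwrite(f'pics/{f}.png',s['pixels'][:,:,::-1]); return s
def load(f): return pickle.load(open(f'pics/{f}.pkl','rb'))
def pose(s):
    "camera-to-world rotation and camera centre"
    if 'hand_eye' in s:
        H=np.array(s['hand_eye']); return s['rot']@H[:3,:3], s['rot']@H[:3,3]+s['tcp']
    R=np.array(s['R']);t=np.array(s['t']); return R.T,-R.T@t
def slopes(s,uv):
    uv=np.atleast_2d(np.array(uv,float)); d=np.c_[(uv[:,0]-s['cx'])/s['fx'],(uv[:,1]-s['cy'])/s['fy']]
    u=d.copy()
    for _ in range(20): u=d/(1+s['k1']*(u**2).sum(1,keepdims=True))
    return u
def ray(s,uv):
    A,c=pose(s);u=slopes(s,uv); return c,(A@np.c_[u,np.ones(len(u))].T).T
def onplane(s,uv,z):
    c,d=ray(s,uv); return c+d*((z-c[2])/d[:,2])[:,None]
def depthpts(s,uv):
    uv=np.atleast_2d(uv).astype(int);c,d=ray(s,uv); return c+d*s['z_map'][uv[:,1],uv[:,0]][:,None]
def proj(s,X):
    A,c=pose(s);p=(np.atleast_2d(X)-c)@A;u=p[:,:2]/p[:,2:];u=u*(1+s['k1']*(u**2).sum(1,keepdims=True))
    return u*[s['fx'],s['fy']]+[s['cx'],s['cy']]
E
python3 - <<'E'
from h import *
for n in('scene','top','wrist'):
    s=save(n,n+'0'); print(n,pose(s)[1],s['fx'],s['k1'])
print(get_clock())
E
```

```text
pics
scene [0.85379182 0.38914106 0.97532329] 582.2407078309216 -0.11755268005474537
top [0.24711639 0.04209542 1.13261554] 553.7751028574004 0.00017317102607577664
wrist [0.20800578 0.64577333 0.37393604] 338.6840304333511 -0.06367335687636165
0.15
```

View pics/scene0.png

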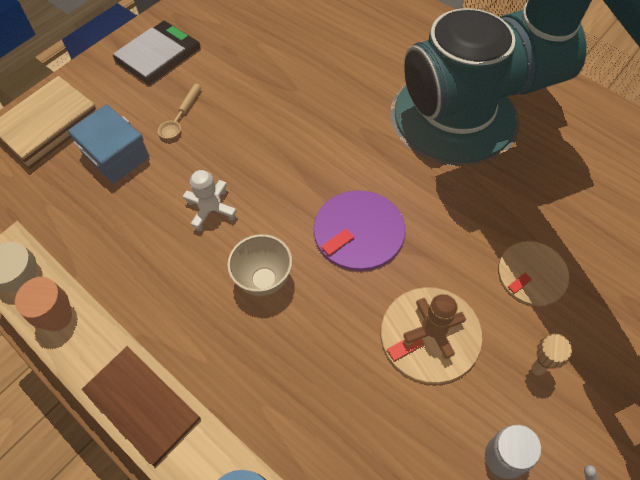

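View pics/top0.png

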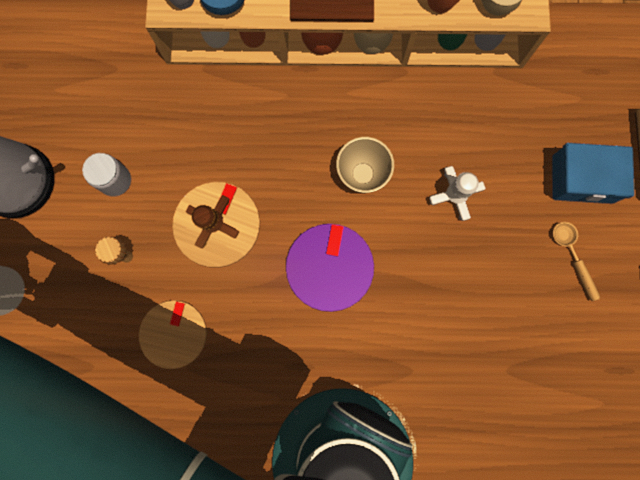

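View pics/wrist0.png

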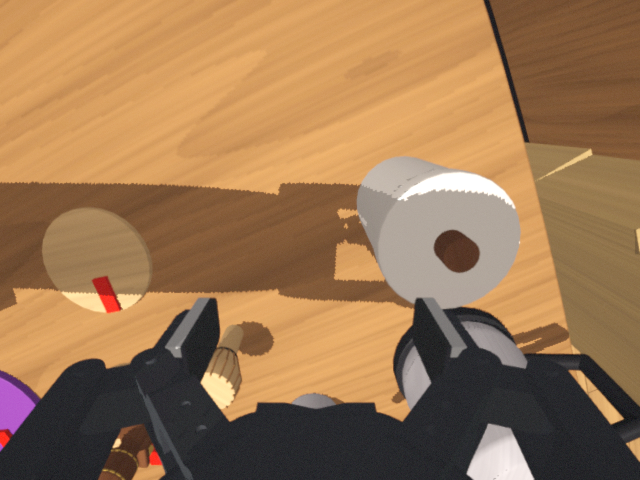

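The dark stand could be the dark one at scene (437,320) / top (210,220) or the white one at scene (207,200) / top (462,190), which is the pale stand. The board could be the large ash one at top (216,224), the small ash one at (172,334) or the purple one at (330,267). By the description I choose the dark stand on the large ash board, and I'll check that in a crop.

```bash
python3 - <<'E'
from h import *
s=load('top0');c=load('scene0')
a=cv2.resize(s['pixels'][170:280,160:270],(400,400),interpolation=cv2.INTER_CUBIC)
b=cv2.resize(c['pixels'][280:390,375:485],(400,400),interpolation=cv2.INTER_CUBIC)
cv2.imwrite('pics/crop0.png',np.hstack([a,b])[:,:,::-1])
for im,roi in((s,(160,170,110,110)),(c,(370,270,125,125))):
    x,y,w,h=roi;p=im['pixels'][y:y+h,x:x+w];hsv=cv2.cvtColor(p,cv2.COLOR_RGB2HSV)
    red=((hsv[...,0]<5)|(hsv[...,0]>175))&(hsv[...,1]>190)&(hsv[...,2]>150)
    ys,xs=np.nonzero(red);uv=np.c_[xs+x,ys+y]
    P=onplane(im,uv,0.019);print('red',len(P),P.mean(0),cv2.minAreaRect((P[:,:2]*1000).astype(np.float32)))
    # board by height from depth
    vv,uu=np.mgrid[y:y+h,x:x+w];uv=np.c_[uu.ravel(),vv.ravel()];D=depthpts(im,uv)
    m=((D[:,2]>.007)&(D[:,2]<.3)).reshape(h,w).astype(np.uint8)
    cs,_=cv2.findContours(m,cv2.RETR_EXTERNAL,cv2.CHAIN_APPROX_NONE);k=max(cs,key=cv2.contourArea)[:,0]+[x,y]
    Q=onplane(im,k,0.012)[:,:2]*1000
    print('board circ',cv2.minEnclosingCircle(Q.astype(np.float32)),cv2.fitEllipse(Q.astype(np.float32)))
    print('z board median',np.median(D[(D[:,2]>.007)&(D[:,2]<.016),2]),'max z',D[:,2].max(),D[D[:,2]>D[:,2].max()-.006].mean(0))
# other objects tallest near
vv,uu=np.mgrid[0:480:1,0:640:1];D=depthpts(s,np.c_[uu.ravel(),vv.ravel()])
for nm,(u,v) in dict(can=(101,168),whisk=(110,250),pot=(20,175),bowl=(365,165),pale=(466,183)).items(): print(nm,depthpts(s,[u,v]))
E
```

```text
red 168 [0.52274013 0.23765715 0.019     ] ((513.7290649414062, 243.05682373046875), (22.6766300201416, 59.466060638427734), 69.78556060791016)
board circ ((460.9781188964844, 263.39666748046875), 89.9980697631836) ((461.2618713378906, 263.59246826171875), (176.7779998779297, 177.23471069335938), 127.43216705322266)
z board median 0.011293735405410232 max z 1.1326155444289472 [0.24711639 0.04209542 1.13261554]
red 0 [nan nan nan] ((0.0, 0.0), (0.0, 0.0), 0.0)
board circ ((463.3231506347656, 264.0892333984375), 90.62335205078125) ((463.3814697265625, 264.7335205078125), (176.73641967773438, 177.9502410888672), 58.751502990722656)
z board median 0.010622474393445602 max z 0.9753232935903955 [0.85379182 0.38914106 0.97532329]
can [[0.5565813  0.47896786 0.08301733]]
whisk [[0.3914415  0.44103743 0.10254686]]
pot [[0.53453058 0.6247585  0.10405722]]
bowl [[ 0.59296724 -0.04588081  0.0051243 ]]
pale [[ 0.52596295 -0.22844516  0.11589021]]<stdin>:10: RuntimeWarning: Mean of empty slice.
  ret = um.true_divide(
```

View pics/crop0.png

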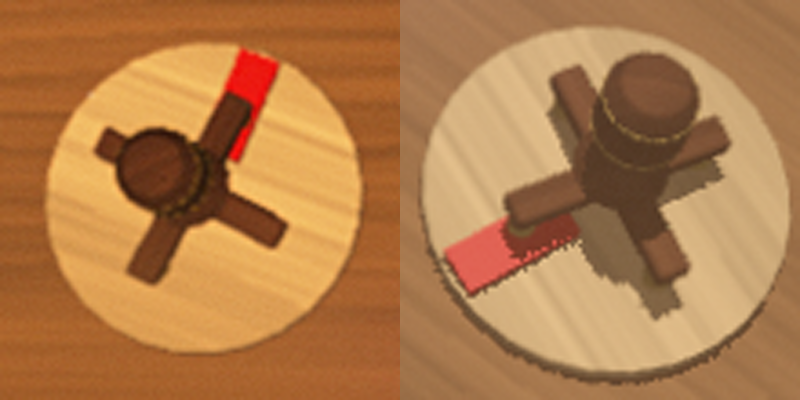

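Crop check: the dark stand has its upper-right arm over the red bar of the large ash board, so the choice holds. Next I take a closer wrist view, and before moving I check the height of the white roll near the gripper.

```bash
python3 - <<'E'
from h import *
from scipy.optimize import fsolve
s=load('wrist0')
print('roll',depthpts(s,[[450,200],[400,260],[500,230],[440,360]]).round(3))
print(np.round(get_tool_rot(),3)); H=np.array(s['hand_eye']);print(H.round(3))
C=np.array([.462,.264,.05])
R0=np.array(get_tool_rot())
for yaw in (0,-30,-60,-90,90,180):
    a=np.radians(yaw);R=np.array([[np.cos(a),-np.sin(a),0],[np.sin(a),np.cos(a),0],[0,0,1]])@R0
    def f(xy):
        t=dict(s);t['rot']=R;t['tcp']=np.array([xy[0],xy[1],.27]);return (proj(t,C)[0]-[320,190])
    xy=fsolve(f,C[:2]);q=ik([*xy,.27],R);print(yaw,xy.round(3),f(xy).round(2),None if q is None else np.round(q,1))
E
```

```text
roll [[0.289 0.709 0.15 ]
 [0.316 0.663 0.15 ]
 [0.324 0.735 0.151]
 [0.295 0.653 0.278]]
[[-0.91   0.415 -0.   ]
 [ 0.415  0.91  -0.001]
 [ 0.    -0.001 -1.   ]]
[[ 0.    -0.951 -0.308  0.079]
 [ 1.     0.     0.    -0.001]
 [-0.    -0.308  0.951 -0.143]
 [ 0.     0.     0.     1.   ]]
0 [0.472 0.256] [-0. -0.] [ 25.7 -11.1  96.3  -0.   94.9 -39.8]
-30 [0.466 0.252] [-0. -0.] [ 25.6 -12.   97.   -0.   95.   -9.9]
-60 [0.46  0.251] [-0. -0.] [ 25.9 -12.8  97.7   0.   95.1  20.4]
-90 [0.454 0.254] [-0. -0.] [ 26.4 -13.3  98.1   0.   95.2  50.9]
90 [0.47  0.274] [-0. -0.] [  27.5  -10.2   95.5   -0.    94.7 -128. ]
180 [0.452 0.272] [-0. -0.] [ 28.3 -12.3  97.3   0.   95.  142.8]
```

```bash
python3 - <<'E'
from h import *
R0=np.array(get_tool_rot());a=np.radians(-30);R=np.array([[np.cos(a),-np.sin(a),0],[np.sin(a),np.cos(a),0],[0,0,1]])@R0
R[:,2]=[0,0,-1];R[2]=[0,0,-1];U,_,V=np.linalg.svd(R);R=U@V
move_to([.466,.252,.27],R.tolist())
s=save('wrist','w1');print(get_clock(),s['tcp'])
x=s['pixels'];cv2.imwrite('pics/w1crop.png',cv2.resize(x[60:330,140:500],(800,600))[:,:,::-1])
E
```

```text
1.7167 [0.46583977 0.25272848 0.2698204 ]
```

View pics/w1.png

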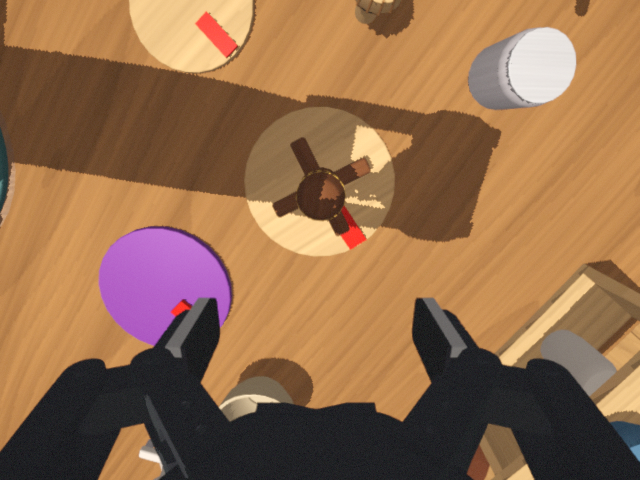

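The wrist view shows the board disc centred at (320,182), the bulb at (320,195), arm ends at (300,143), (362,165), (282,211) and (341,230), and the red bar at (354,235).

```bash
cat > meas.py <<'E'
from h import *
from scipy.optimize import least_squares
def cloud(s,C=np.array([.462,.264])):
    vv,uu=np.mgrid[0:480,0:640];uv=np.c_[uu.ravel(),vv.ravel()]
    z=s['z_map'].ravel();D=depthpts(s,uv);k=(z>0.05)&(np.hypot(*(D[:,:2]-C).T)<.088)
    return uv[k],D[k],s['pixels'].reshape(-1,3)[k]
def measure(s,C=np.array([.462,.264])):
    uv,D,col=cloud(s,C)
    hsv=cv2.cvtColor(col[None],cv2.COLOR_RGB2HSV)[0]
    b=(D[:,2]<.016)&(D[:,2]>.006);z0=np.median(D[b,2])-.012
    D=D-[0,0,z0]
    rd=((hsv[:,0]<5)|(hsv[:,0]>175))&(hsv[:,1]>180)&(hsv[:,2]>70)&(D[:,2]<.026)
    Pr=onplane(s,uv[rd],.019+z0)[:,:2];
    print('depth bias',round(z0,4))
    if len(Pr)>20:
        r=cv2.minAreaRect((Pr*1000).astype(np.float32));w=Pr.mean(0)-C;print('red',len(Pr),[np.round(v,1) for v in r],'mean dir',np.degrees(np.arctan2(w[1],w[0])).round(1))
    arm=(D[:,2]>.030)&(D[:,2]<.056)&(np.hypot(*(D[:,:2]-C).T)<.07)
    A=D[arm]
    # four-fold phase of outer arm points, centre free
    def res(p):
        d=A[:,:2]-p[:2];r=np.hypot(*d.T);th=np.arctan2(d[:,1],d[:,0])-p[2]
        th=(th+np.pi/4)%(np.pi/2)-np.pi/4
        return (r*np.sin(th))[r>.025-1] *np.clip((r-.018)/.01,0,1)
    best=min((least_squares(res,[*C,t],loss='soft_l1',f_scale=.004) for t in np.radians(range(-45,45,10))),key=lambda o:o.cost)
    p=best.x;
    d=A[:,:2]-p[:2];out=np.hypot(*d.T)>.028
    X=np.c_[A[out][:,:2]-p[:2],np.ones(out.sum())]
    pl=least_squares(lambda k:X@k-A[out][:,2],[0,0,.04],loss='soft_l1',f_scale=.002).x
    print('arms n',len(A),'centre',p[:2].round(4),'phase',np.degrees(p[2]).round(1),'(mod 90); plane slope',pl[:2].round(3),'tilt',np.degrees(np.hypot(*pl[:2])).round(1),'z',pl[2].round(4))
    for k in range(4):
        a=p[2]+k*np.pi/2;u=np.array([np.cos(a),np.sin(a)])
        m=(d@u>.03)&(abs(d@[-u[1],u[0]])<.012);
        if m.sum()>5: print('  arm',np.degrees(a).round(1),m.sum(),'z',np.median(A[m][:,2]).round(4),'reach',(d[m]@u).max().round(4))
    B=D[D[:,2]>.085];
    if len(B)>20:
        # sphere-ish cap: points with silhouettes; report bbox + top
        f=least_squares(lambda q:np.hypot(*(B[:,:2]-q[:2]).T).clip(0.0)-np.minimum(np.hypot(*(B[:,:2]-q[:2]).T),.022),[*B[:,:2].mean(0)]).x
        print('bulb n',len(B),'minCircle',[np.round(v,1) for v in cv2.minEnclosingCircle((B[:,:2]*1000).astype(np.float32))],'zmax',B[:,2].max().round(4))
    return p,pl
E
python3 - <<'E'
from meas import *
for f in('top0','scene0','w1'):
    print('==',f);measure(load(f))
# bulb silhouette in wrist view
E
```

```text
== top0
depth bias -0.0007
red 175 [array([513.9, 243.2]), array([22.7, 59.5]), np.float64(69.8)] mean dir -23.3
arms n 676 centre [0.4595 0.2645] phase -27.3 (mod 90); plane slope [ 0.067 -0.027] tilt 4.1 z 0.0432
  arm -27.3 131 z 0.0465 reach 0.0579
  arm 62.7 57 z 0.0437 reach 0.0607
  arm 152.7 130 z 0.0401 reach 0.0572
  arm 242.7 121 z 0.0434 reach 0.0564
bulb n 514 minCircle [array([456.5, 268. ]), np.float64(23.0)] zmax 0.1339
== scene0
depth bias -0.0014
arms n 1021 centre [0.4642 0.2671] phase -27.4 (mod 90); plane slope [ 0.07  -0.008] tilt 4.1 z 0.0433
  arm -27.4 172 z 0.0463 reach 0.056
  arm 62.6 173 z 0.0444 reach 0.0556
  arm 152.6 135 z 0.04 reach 0.0613
  arm 242.6 147 z 0.0422 reach 0.0601
bulb n 771 minCircle [array([456.3, 266.4]), np.float64(23.1)] zmax 0.1339
== w1
depth bias 0.0007
red 448 [array([519.6, 242.3]), array([22.9, 49.5]), np.float64(69.7)] mean dir -18.5
arms n 1924 centre [0.461  0.2672] phase -27.6 (mod 90); plane slope [ 0.058 -0.053] tilt 4.5 z 0.0434
  arm -27.6 312 z 0.047 reach 0.0587
  arm 62.4 428 z 0.0426 reach 0.0574
  arm 152.4 427 z 0.0402 reach 0.0567
  arm 242.4 393 z 0.0445 reach 0.0587
bulb n 61911 minCircle [array([459.2, 260.5]), np.float64(74.6)] zmax 0.3717
```

The three views agree:
- **Bar and board:** the bar points at about -20.3°, and the board centre is about (0.462, 0.264).
- **Arms:** the arm over the bar is at about -27.5°.
- **Tilt:** about 4.2°, with its axis perpendicular to that arm.

The plan is to grip along the tilted axis with the jaws along the tilt axis, yaw -37.8° with the tilt kept so foot heights stay constant, then level it and release.

```bash
cat > go.py <<'E'
from h import *
n0=np.array([-.065,.030,1]);n0/=np.linalg.norm(n0)
O0=np.array([.463,.2655,.0153]);C=np.array([.462,.264,.012]);J0=np.radians(64.0);TH=-37.8;L=.062
def Rz(d):
    a=np.radians(d);return np.array([[np.cos(a),-np.sin(a),0],[np.sin(a),np.cos(a),0],[0,0,1.]])
def tool(O,n,yaw,h):
    "n: stand axis in the world; jaws at J0+yaw"
    n=n/np.linalg.norm(n);z=-n;y=np.array([np.cos(J0+np.radians(yaw)),np.sin(J0+np.radians(yaw)),0]);y-=z*(y@z);y/=np.linalg.norm(y)
    return (O+n*h).tolist(),np.c_[np.cross(y,z),y,z].tolist()
def rep(m=''): print(m,round(get_clock(),2),'F',np.round(get_ft_force(),1),'T',np.round(get_ft_torque(),2),'w',round(get_width(),4),'q6',round(get_q()[5],1))
E
python3 - <<'E'
from go import *
for y in (0,-19,TH): print(np.round(ik(*tool(O0,Rz(y)@n0,y,L)),1))
move_to(*tool(O0,n0,0,.17));rep('hover')
line_to(tool(O0,n0,0,L)[0],v=.08);rep('down')
save('scene','s2');save('top','t2')
E
```

```text
[ 29.3  -8.  111.8  -3.5  73.9 -33.8]
[ 29.7  -7.  110.9  -4.1  75.  -14.3]
[ 29.8  -5.9 109.9  -4.2  76.2   4.6]
hover 2.2 F [ 0.2 -0.2  1.1] T [ 0.03 -0.01  0.01] w 0.0851 q6 -33.6
down 3.7 F [-0.4 -0.3 -0.2] T [ 0.02 -0.01  0.01] w 0.0855 q6 -33.8
```

View pics/s2.png

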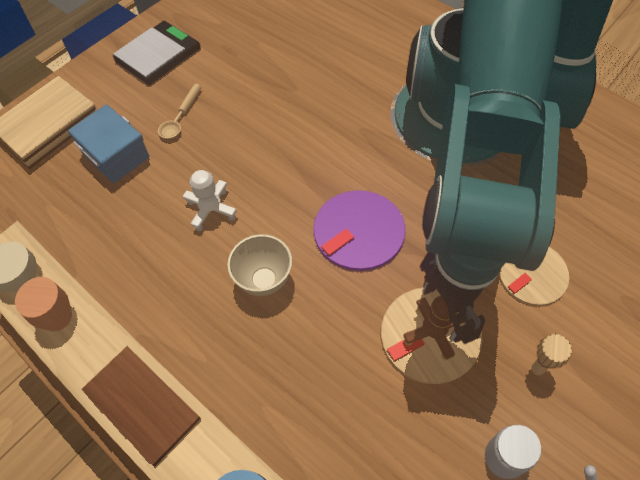

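The fingers sit either side of the bulb near (445,315), the stand is unmoved, and nothing else is close. Now I close and make the first part of the turn.

```bash
python3 - <<'E'
from go import *
move_gripper(.038,f_grip=25);rep('closed')
for k in range(1,4):
    y=-6*k; f=k/3
    t=get_clock();move_to(*tool(O0,Rz(y)@n0,y,L));rep(f'yaw {y}')
save('scene','s3')
x=load('s3')['pixels'];cv2.imwrite('pics/s3c.png',cv2.resize(x[270:400,360:500],(646,600))[:,:,::-1])
E
```

```text
closed 4.26 F [-1.3  0.3  2.7] T [-0.06  0.12 -0.05] w 0.0433 q6 -33.8
yaw -6 4.51 F [-0.7 -0.7  1.8] T [ 0.01  0.07 -0.15] w 0.0434 q6 -27.8
yaw -12 4.76 F [-0.3  0.7  3.6] T [ 0.05 -0.03 -0.14] w 0.0432 q6 -21.7
yaw -18 5.01 F [1.2 1.3 2. ] T [ 0.35 -0.14 -0.01] w 0.0432 q6 -15.7
```

View pics/s3c.png

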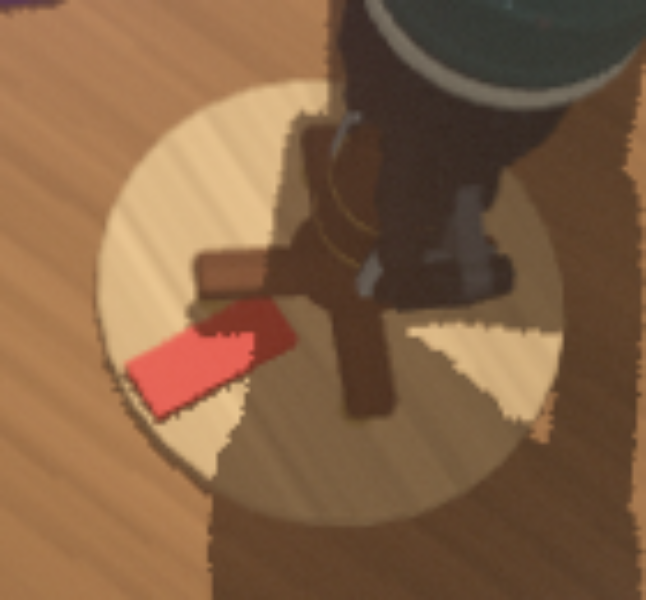

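The turn is working: the arm has moved off the bar's axis, with its foot at about (195,312) by the bar's edge. Contact forces are only 2–4 N, so it is still standing on its feet. I continue the yaw, then level it.

```bash
python3 - <<'E'
from go import *
for y in (-24,-30,-34,TH):
    move_to(*tool(O0,Rz(y)@n0,y,L));rep(f'yaw {y}')
for f in (.2,.4,.6,.8,1):
    nn=Rz(TH)@n0;nn=nn*np.array([1-f,1-f,1]);O=O0+(C-O0)*f
    move_to(*tool(O,nn,TH,L));rep(f'level {f}')
    if get_ft_force()[2]>15: print('stop');break
dwell(.2);rep()
save('scene','s4')
x=load('s4')['pixels'];cv2.imwrite('pics/s4c.png',cv2.resize(x[270:400,360:500],(646,600))[:,:,::-1])
from meas import *
measure(load('s4'))
E
```

```text
yaw -24 5.31 F [1.2 1.1 0.1] T [ 0.33 -0.09 -0.06] w 0.0433 q6 -9.6
yaw -30 5.56 F [ 1.   0.8 -0.2] T [ 0.28 -0.07 -0.02] w 0.0431 q6 -3.5
yaw -34 5.81 F [-0.2  0.4 -0.9] T [0.31 0.02 0.01] w 0.0433 q6 0.5
yaw -37.8 6.06 F [-1.3  1.3 -1.1] T [ 0.22 -0.01 -0.01] w 0.0431 q6 4.4
level 0.2 6.31 F [-0.6  0.  -2.1] T [0.19 0.14 0.02] w 0.043 q6 3.7
level 0.4 6.56 F [-0.8  0.9 -1.6] T [0.14 0.13 0.01] w 0.0436 q6 3.1
level 0.6 6.81 F [ 0.2 -0.1 -1.9] T [0.04 0.03 0.06] w 0.0434 q6 2.3
level 0.8 7.06 F [ 0.2  0.6 -1.6] T [0.04 0.05 0.02] w 0.0434 q6 1.6
level 1 7.31 F [ 0.3 -0.3 -1.1] T [ 0.07  0.02 -0.01] w 0.0433 q6 0.8
 7.51 F [ 0.1 -0.4 -2.6] T [-0.01 -0.    0.03] w 0.0433 q6 0.8
depth bias -0.0014
red 39 [array([505.6, 249.7]), array([19.9, 40.6]), np.float64(67.0)] mean dir -14.7
arms n 795 centre [0.464  0.2641] phase 25.1 (mod 90); plane slope [-0.002 -0.007] tilt 0.4 z 0.0397
  arm 25.1 174 z 0.0398 reach 0.0564
  arm 115.1 178 z 0.0396 reach 0.0583
  arm 295.1 172 z 0.0401 reach 0.0575
bulb n 14276 minCircle [array([460. , 262.7]), np.float64(86.4)] zmax 0.4346
```

View pics/s4c.png

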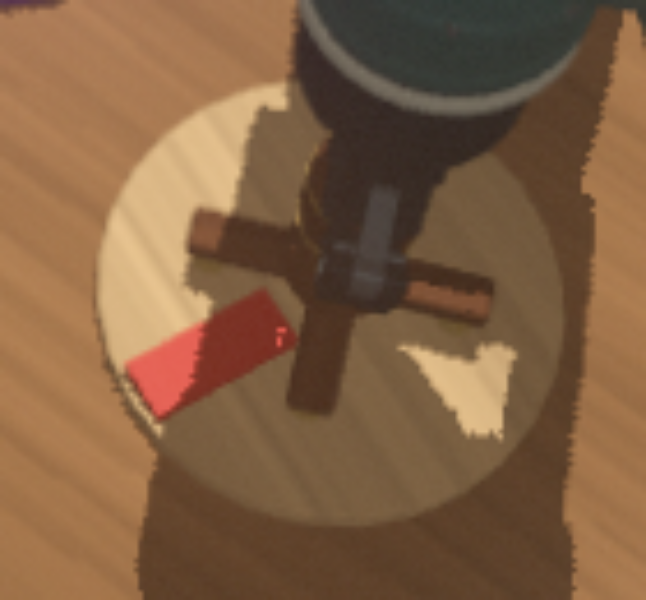

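The picture shows the bar midway between two arms, with the stand level and the arms at 25.1° mod 90 (target 24.7°). However, Fz of about -2.6 N equals its weight, so the feet are only just off or just touching. I lower in small steps until they carry it.

```bash
python3 - <<'E'
from go import *
n=np.array([0,0,1.])
for k in range(1,11):
    move_to(*tool(C-[0,0,.0004*k],n,TH,L));dwell(.05)
    f=np.mean([get_ft_force()[2] for _ in range(5)]);print(k,round(f,2),get_clock())
    if f>0.5:break
rep()
E
```

```text
1 2.25 7.8583
 7.86 F [-0.6  0.3  2.2] T [-0.09  0.2  -0.02] w 0.0431 q6 0.8
```

```bash
python3 - <<'E'
from go import *
move_gripper(.060);rep('part');move_gripper(.085);rep('open')
p=np.array(get_tcp_pos());line_to((p+[0,0,.14]).tolist(),v=.1);rep('up')
R=np.array(get_tool_rot())
move_to([.40,.36,.30],R.tolist());dwell(.3)
for n,f in(('scene','s5'),('top','t5'),('wrist','w5')): save(n,f)
from meas import *
for f in('s5','t5','w5'): print(f);measure(load(f))
x=load('s5')['pixels'];y=load('t5')['pixels']
a=cv2.resize(x[280:390,375:485],(400,400));b=cv2.resize(y[170:280,160:270],(400,400))
cv2.imwrite('pics/c5.png',np.hstack([b,a])[:,:,::-1])
E
```

```text
part 8.17 F [-0.2  0.4  0.6] T [-0.    0.01  0.  ] w 0.06 q6 0.8
open 8.54 F [-0.1 -0.3  0.5] T [-0.02 -0.03 -0.08] w 0.0853 q6 0.8
up 10.09 F [ 0.4  0.1 -0.5] T [-0.03  0.02 -0.06] w 0.0848 q6 0.8
s5
depth bias -0.0014
arms n 954 centre [0.4638 0.2652] phase 24.4 (mod 90); plane slope [-0.009 -0.007] tilt 0.7 z 0.0395
  arm 24.4 172 z 0.0394 reach 0.0564
  arm 114.4 173 z 0.0394 reach 0.0571
  arm 294.4 183 z 0.0396 reach 0.0586
bulb n 11300 minCircle [array([428.1, 298.5]), np.float64(71.2)] zmax 0.6433
t5
depth bias -0.0007
red 306 [array([513.5, 243.5]), array([23. , 60.5]), np.float64(69.8)] mean dir -21.7
arms n 692 centre [0.46  0.262] phase 24.6 (mod 90); plane slope [ 0.001 -0.001] tilt 0.1 z 0.0392
  arm 24.6 66 z 0.0392 reach 0.0607
  arm 114.6 133 z 0.0392 reach 0.059
  arm 204.6 121 z 0.0396 reach 0.0561
  arm 294.6 122 z 0.0395 reach 0.0566
bulb n 6987 minCircle [array([428.8, 295.9]), np.float64(69.5)] zmax 0.6444
w5
depth bias 0.0009
red 462 [array([517.7, 243.5]), array([23. , 53.4]), np.float64(69.3)] mean dir -19.0
arms n 1621 centre [0.461  0.2654] phase 24.7 (mod 90); plane slope [ 0.005 -0.005] tilt 0.4 z 0.0395
  arm 24.7 296 z 0.0397 reach 0.0584
  arm 114.7 287 z 0.0396 reach 0.0554
  arm 204.7 311 z 0.0396 reach 0.0579
bulb n 1485 minCircle [array([462.2, 263.2]), np.float64(22.2)] zmax 0.1285
```

View pics/c5.png

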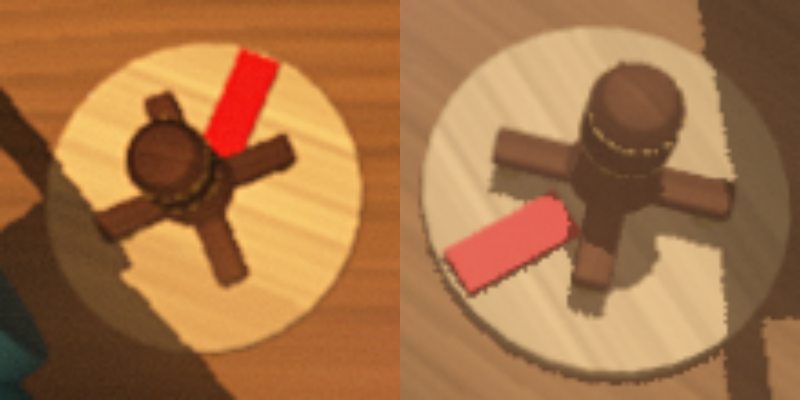

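View pics/s5.png

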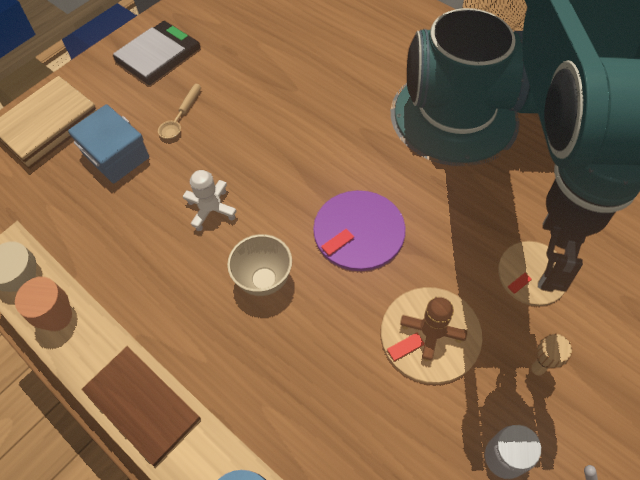

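The stand is upright at scene (437,325), the bar lies midway between two arms, and the bowl (260,265) and pale stand (207,200) are where they were. I hand it in.

```bash
python3 - <<'E'
from go import *
close_job();print(get_clock())
E
```

```text
the job is handed in; nothing more can be done
the job is handed in; nothing more can be done
```

The dark stand now stands free and level on the board, with the red bar midway between two feet, and the job is handed in. I gripped its bulb along the tilted axis, turned it about 38° clockwise seen from above (its arm started about 7° off the bar), levelled it, lowered it 0.4 mm onto its feet and released it.

**Last checks after release:**
- **Angle:** the arms measured 24.4 to 24.7° in the three views. The target was 24.7°, which is 45° from the bar at about -20.3°.
- **Level:** tilt read between 0.1° and 0.7° across the views, and the arm tops were within 0.5 mm of 28 mm above the wood.
- **Centring:** the stand is within about 3 mm of the board's middle. The views differ from each other by 3 to 4 mm.
- **Surroundings:** the bowl and pale stand look unmoved in the scene picture. The gripper is clear of everything.
- **Limits:** the readings I took stayed below 4 N, and about 10 s of the 35 s had passed at my last clock reading before hand-in.

**One reading to note:** at the end of the levelling, the wrist force (-2.6 N at the last reading) equalled the stand's weight. For a moment the feet may have been just touching or up to about 0.4 mm off the wood. Lowering it 0.4 mm brought firm contact back.

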